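# Shut the pressure pin in its hinged case

### The job

Take the polished steel pressure pin off the parts turntable and lay it, either way round, in the two V-rests inside the open hinged case. Then swing the upper half over and seat it fully home, flush on the lower half and snapped shut: it has play lengthwise along its hinge, so work it along until the notch in its front edge drops over the locating peg, wherever that is clamped. Leave the other parts where they are.

Things in the scene. Friction and masses are not known exactly. Their poses are not given: they have to be found in the camera images.
- pin: polished steel pressure pin: round shank 22 mm across, 84 mm long, with a 28 mm head 12 mm long on its +x end; 96 mm over all, 0.3 kg. Origin on its axis at mid-length, x along the axis. It lies level along a radius of the turntable in two V-rests 48 mm apart, axis 26 mm above the turntable's floor; 42 mm between the rests is free for fingers
- case: lower half of a grey cast hinged case, fixed to the bench: 120 mm (its x) by 170 mm (its y), 34 mm high, open on top, walls and floor 6 mm; origin under its centre. The hinge is along its +x side, a flange along its -x side (the front)
- rests (a point): where the middle of the pin's axis belongs: over the case's centre, 32 mm above the bench; the pin lies along the case's y. The two V-rests stand at y = -24 and +24 mm, 6 mm thick, leaving 42 mm free between them; free width inside the case 108 mm along x. Axes as the case's
- hinge (a point): middle of the hinge axis, on the lower half at x = +60, z = 34 mm of the case; the axis runs along the case's y. The upper half has play along it: it can be pushed up to 22 mm either way of centre against about 2 N, and is found anywhere in that play
- flange (a point): middle of the top of the lower half's front flange (x = -68, z = 34 mm of the case), 16 mm wide, 170 mm long. On this line stands a steel locating peg, 11 mm in diameter, 12 mm high, clamped anywhere from y = -20 to +20 mm; its place is not reported: see it or feel for it
- upper (a joint): opening angle of the upper half (a shell 120 x 170 x 22 mm plus a front flange 16 mm wide, 6 mm thick, its edge 136 mm from the hinge): 0 is shut and flush; found at 1.65 to 1.95, leaning away to +x. It stays put above about 0.7, below that it sinks by itself. Off the peg it stops at about 0.094. From about 0.085 down it must be pressed past a spring catch (10 to 15 N)
- rib (a point): centre of the top of the grip rib on the upper half's outer face: rib 14 mm wide (along the hinge), 45 mm long, 28 mm tall; this point is 97.5 mm from the hinge axis, and 84 mm above the bench when shut. The upper flange's 18 mm wide notch for the peg is in line with the rib's middle. Axes turn with the upper half; shut, they are the case's
- turntable: black cast aluminium parts turntable, 320 mm across, on a stiff centre bearing, six radial compartments with walls 12 mm high; floor 30 mm above the bench; origin at the bench under its centre; the pin's compartment is along its +x, the pin's middle about 92 mm from the centre
- injector1: injector with olive rubber cap, 102 mm long and 24 mm thick, lying in a compartment: leave alone; origin under its middle
- injector2: the same, another compartment: leave alone
- injector3: the same, another compartment: leave alone
- connector: brass inlet connector, 74 mm long, 30 mm square body, in a compartment: leave alone
- retainer: steel spring retainer, a ring 62 mm across and 12 mm high, in a compartment: leave alone
- wrench: open wrench 180 mm long on the bench: leave alone
- jar: amber jar 64 mm across, 100 mm high, at the back of the bench: leave alone
Mind the look-alikes: they are no part of the job. Of the things that look like the case, the smaller one is meant. Leave any blue look-alike of the pin alone.

How it is judged:
On the way, in this order (a step that is already met when the one before it is completed fails the run):
1. the pin lies in the V-rests of the lower half, let go, the upper half still open (x of pin in the frame of case between -0.006 and 0.006 m and y of pin in the frame of case between -0.012 and 0.012 m and z of pin in the frame of case between 0.026 and 0.038 m and angle between pin's own x axis and vertical between 1.4908 and 1.6508 rad and contact force between the fingers and pin below 0.05 N and value of joint upper above 0.5 rad), for 0.2 s.
2. the upper half is flush on the lower half and snapped shut (value of joint upper below 0.02 rad), for 0.2 s.
At the end, for the whole second after the job is handed in: The pin lies at rest in the V-rests inside the case (axis within 6 mm of the rests' line, middle within 12 mm of the case's middle, level to 0.08 rad, axis 26 to 38 mm above the bench) and the upper half is shut to less than 0.02 rad and stays so (x of pin in the frame of case between -0.006 and 0.006 m and y of pin in the frame of case between -0.012 and 0.012 m and z of pin in the frame of case between 0.026 and 0.038 m and angle between pin's own x axis and vertical between 1.4908 and 1.6508 rad and value of joint upper below 0.02 rad and linear speed of pin below 0.02 m/s); the robot touches nothing.
It fails at once if another part moved more than 40 mm or knocked over (distance of any of injector1, connector, injector2, injector3, retainer, wrench, jar from where it was at the start of the episode above 0.04 m or angle between jar's own z axis and vertical above 0.5 rad).
It also fails if it takes over 72 s, if anything falls off the work surface, if the arm or the gripper's body presses on something with over 40 N, if the wrist force passes 120 N, or if a joint passes its speed limit or range.

### The arm

A 6-joint arm with a two-finger parallel gripper is mounted at the origin on the work surface. World frame = base frame: x ahead of the robot, y to its left, z up, the work surface at z = 0. Lengths are in m, angles in rad, forces in N, time in s.
With the tool pointing down it reaches from about 0.425 to 0.95 m from the base axis. Payload 3.5 kg.
Tool frame: the origin (TCP) lies at the very end of the fingers, on their centre line; the grasp point (between the pads) lies 19 mm behind it (ctrl.grip_point_offset is the distance from the TCP to the grasp point, in m); z points along the fingers, y is the line along which they close (so a half turn about z gives the same grasp; the last joint's range is limited). The gripper opens to 85 mm and grips with 20 to 120 N. Pads are 22 mm wide; open, the fingers measure 114 mm over their backs; the gripper's body (76 mm by 85 mm) begins 54 mm behind the grasp point. The pads swing forward as they close: fully open they stand 13 mm farther back than shut.
Start: joints at [1.176, 0.286, 1.577, -0, 1.279, -0.15], TCP at [0.164, 0.655, 0.231] pointing down, gripper open.
Joint ranges: [-2.77, 2.77], [-0.9, 2.22], [0.21, 2.48], [-1.53, 4.67], [0.24, 2.81], [-2.84, 2.84]. Speed limits (rad/s): [2.79, 2.79, 3.14, 3.14, 3.14, 3.14].

### API

Orientations are given as a unit quaternion [x, y, z, w].
In Python, from plant import telemetry, vision, ctrl gives the robot as it stands.
- The arm moves only by the tool arm_command, never from a script. Its argument "series" is one flat list of numbers, 7 for each row, row after row: the shift along the tool's x, y, z in cm, then the turn, a rotation vector about the tool's x, y, z in degrees, then the closure, from 0 (fully open) to 1 (shut). A call has 1 to 10 rows; each row is the pose to reach, as a shift and turn from the pose commanded when the call began, along the tool's axes at that moment; what a row does not reach only later rows make up. A row lasts 1/12 s, in which the tool goes at most 41.7 mm and 7.16 degrees, less where a joint would pass 70% of its speed; a pose out of reach is approached as far as the arm can. A call with a gripper value outside its range is refused whole. The fingers move at their own pace and stop on an object; "force" is the grip in N (left out, the last holds). Time passes only in rows, so rows that repeat a pose let the fingers close. It gives the time, the measured TCP pose, the force, the opening and the grip force at its end, in the units of the state.
- telemetry.get_state(): the state, without advancing time (a new reading comes with each control period).
- vision.read_camera(name): name is "scene" or "side" or "wrist"; returns a dict with "color" (480x640x3 uint8, blue, green, red), "K" (3x3 intrinsics, pixels), "D" ([k1, k2, p1, p2, k3] as OpenCV has them; the pictures are not rectified), "rvec" (rotation vector, rad) and "tvec" (3), from world to camera coordinates, as OpenCV has them; the wrist camera has in their place "T_tool_cam" (4x4, takes a point from camera to tool coordinates, whose origin is the TCP and whose axes are the flange's). Camera axes: x right, y down, z forward; pixel columns grow to the right and rows downward; lengths in m; the calibration is good to about 2 mm. A picture is of the moment at which its call begins: read the wrist's pose just before it. There is no depth.
- ctrl.sign_off(): hands the job in; it is judged then, once.
The state is a dict: "time": time; "qpos": joint angles; "dq": joint speeds; "joint_efforts": joint torques, N m; "eef_pos": TCP position; "tcp_rot": TCP orientation; "contact_force": force on the tool from outside, world axes, zero at the start; "wrist_torque": the same for the moment, N m; "opening": opening from 0.0 (shut) to 1.0 (fully open); "finger_force": force on a finger pad.
Only numpy, scipy, OpenCV 4.12 (cv2) and the standard library are available. Lean on these libraries where they do the work, as an engineer would, in place of code of your own. Each camera call takes 0.05 s, during which the arm holds its last target. There are 200 camera calls.

## Working session

There is one attempt and no reset: what is moved stays moved. The work goes in short steps, Python scripts to look and compute and a tool call to move; the robot and the scene stay as the last step left them, time stands still between calls to the robot, and variables do not carry over. Pictures are saved under pics/ and viewed, at most 10 in all, crops included, and the job is handed in when it is done.

Besides the shell and the picture viewer there is one more tool, called after "Emit:" in YAML: its name, and indented under it one key for each argument. arm_command: Moves the arm, as the interface text tells. Its arguments: {"type":"object","properties":{"series":{"type":"array","items":{"type":"number"}},"force":{"type":"number"}},"required":["series"]}

```bash
mkdir -p pics; ls; cat > h.py <<'E'
import numpy as np, cv2
from scipy.spatial.transform import Rotation as R
from plant import telemetry, vision, ctrl
def pic(n,f):
    d=vision.read_camera(n); cv2.imwrite(f'pics/{f}.png',d['color']); np.save(f'pics/{f}.npy',d,allow_pickle=True); return d
def load(f): return np.load(f'pics/{f}.npy',allow_pickle=True).item()
def ray(d,uv,z,eef=None):
    """pixel->world point on plane z"""
    p=cv2.undistortPoints(np.array([[uv]],float),d['K'],d['D'])[0,0]; v=np.array([p[0],p[1],1.])
    if 'rvec' in d:
        M=cv2.Rodrigues(np.array(d['rvec']))[0]; c=-M.T@np.ravel(d['tvec']); w=M.T@v
    else:
        T=np.eye(4);T[:3,:3]=R.from_quat(eef[1]).as_matrix();T[:3,3]=eef[0];T=T@d['T_tool_cam'];c=T[:3,3];w=T[:3,:3]@v
    return c+w*(z-c[2])/w[2]
def proj(d,P):
    return cv2.projectPoints(np.array(P,float).reshape(-1,3),np.array(d['rvec'],float),np.array(d['tvec'],float),d['K'],d['D'])[0].reshape(-1,2)
E
python3 - <<'E'
from h import *
s=telemetry.get_state();print(s)
for n in('scene','side','wrist'):
    d=pic(n,n+'0')
    if 'rvec' in d: M=cv2.Rodrigues(np.array(d['rvec']))[0];print(n,-M.T@np.ravel(d['tvec']),M[2])
    else: print(d['T_tool_cam'])
E
```

```text
pics
{'time': 0.0, 'qpos': array([ 1.17598672e+00,  2.87182725e-01,  1.57817784e+00,  4.18799623e-06,
        1.27856281e+00, -1.49996192e-01]), 'dq': array([ 2.33812391e-04,  1.51484466e-03,  8.91795621e-05, -1.51770800e-04,
        1.67240359e-03,  6.43946063e-04]), 'joint_efforts': array([ 2.92602199e-04, -4.05978763e+01, -2.92627054e+01, -1.21225048e-04,
        5.82968481e-03, -1.26458268e-06]), 'eef_pos': array([0.16331902, 0.6542762 , 0.22993533]), 'tcp_rot': array([ 1.22101777e-01,  9.92516901e-01, -1.12185166e-03, -3.15466941e-04]), 'contact_force': array([ 0.60180095, -0.60334779,  0.11953616]), 'wrist_torque': array([-0.01360425,  0.05728962, -0.00861026]), 'finger_force': 0.0, 'opening': 0.9974698639872733}
scene [ 1.03188472 -0.32733532  0.91491174] [-0.52886241  0.26539545 -0.80614503]
side [ 0.44375893 -0.75171294  0.94072532] [ 0.04586219  0.63459373 -0.77148393]
[[ 2.25494010e-04 -9.46709921e-01 -3.22087371e-01  8.19643108e-02]
 [ 9.99999723e-01  4.41981923e-04 -5.99013626e-04 -1.33713304e-04]
 [ 7.09448938e-04 -3.22087147e-01  9.46709758e-01 -1.41705581e-01]
 [ 0.00000000e+00  0.00000000e+00  0.00000000e+00  1.00000000e+00]]
```

View pics/scene0.png

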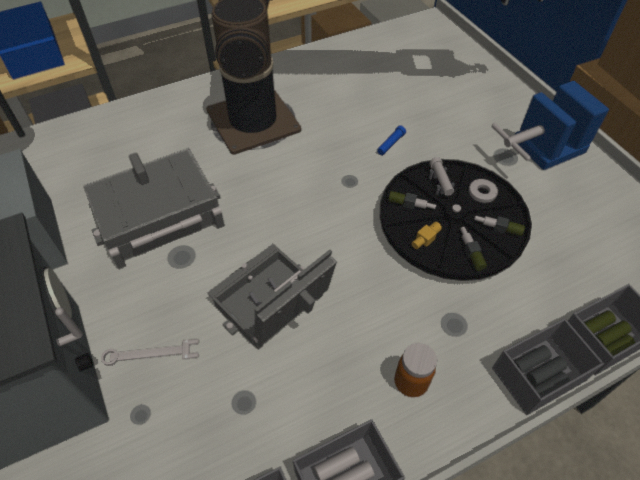

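View pics/side0.png

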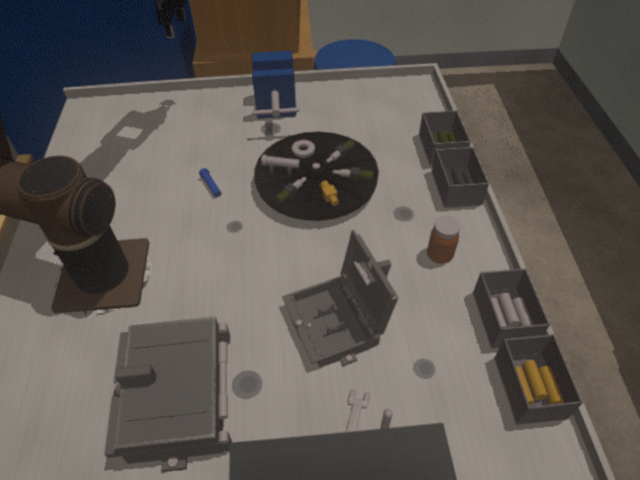

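View both.

The scene view shows the open small case at about (275,290) and the pin on the turntable at (442,177). In the side view the case is at (340,310) and the pin at (280,162). I'll enlarge those areas.

```bash
python3 - <<'E'
import cv2,numpy as np
def crop(f,x,y,w,h,s):
    return cv2.convertScaleAbs(cv2.resize(cv2.imread(f'pics/{f}.png')[y:y+h,x:x+w],None,fx=s,fy=s,interpolation=cv2.INTER_CUBIC),alpha=1.7)
a=np.hstack([crop('scene0',200,235,145,120,5.5)[:, :797]]);cv2.imwrite('pics/c1.png',a[:600])
cv2.imwrite('pics/c2.png',crop('side0',275,225,130,145,4.1)[:600])
t=np.vstack([crop('scene0',375,150,160,133,2.25*1.0),crop('side0',250,125,160,133,2.25)]);cv2.imwrite('pics/c3.png',t[:600])
E
```

```text
(no output)
```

View pics/c1.png

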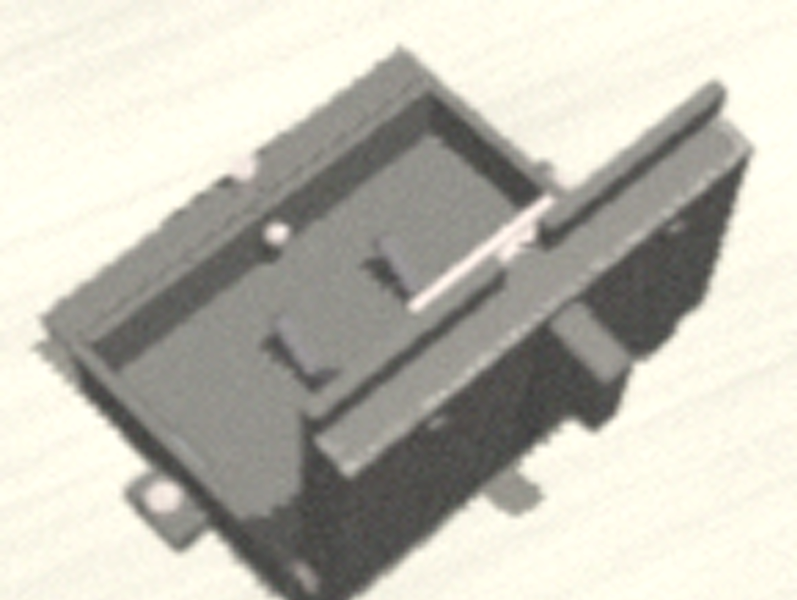

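View pics/c2.png

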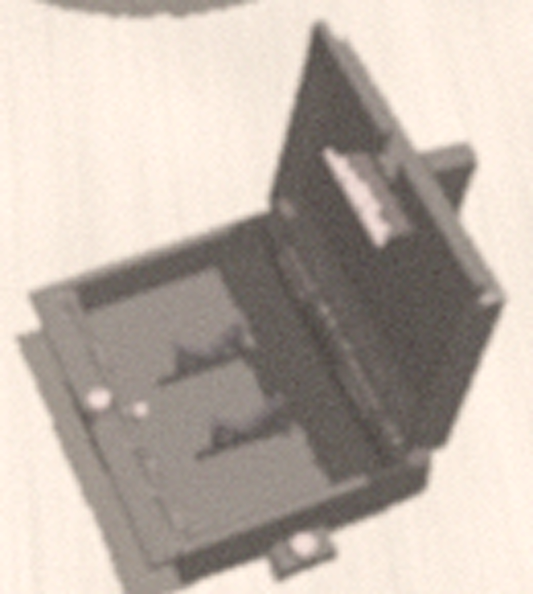

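View pics/c3.png

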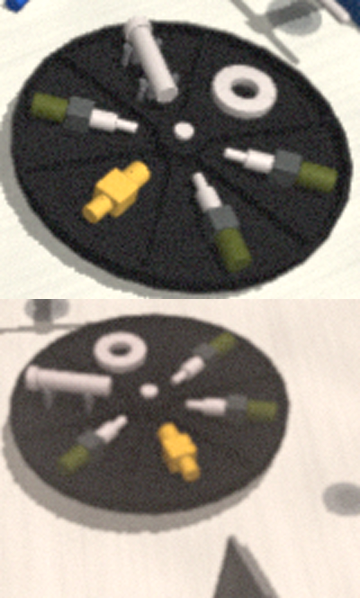

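The crops show the case with the upper half open, and the peg at scene c1 (243,167) and side c2 (97,398). The pin's head is outward: scene c3 from (137,28) to (168,92), side c3 from (30,380) to (108,386). I'll fit a model to these points.

```bash
cat > fit.py <<'E'
from h import *
from scipy.optimize import least_squares
S=load('scene0');D=load('side0')
c1=lambda p:(np.array(p)/5.5+[200,235]); c2=lambda p:(np.array(p)/4.1+[275,225])
def low(p,P): return np.array([p[0],p[1],0])+R.from_euler('z',p[2]).apply(P)
def up(p,P,q=None):
    q=p[3] if q is None else q
    P=np.array(P)-[.06,0,.034]; P=R.from_euler('y',q).apply(P)+[.06,p[4],.034]; return low(p,P)
def pts(p):
    m=1e-3
    L=lambda *a:low(p,np.array(a)*m); U=lambda *a:up(p,np.array(a)*m)
    return [(S,L(-76,85,34),c1((402,48))),(S,L(-76,-85,34),c1((45,322))),(S,L(-54,79,34),c1((432,90))),
     (S,L(-54,-79,34),c1((95,342))),(D,L(-76,85,34),c2((33,292))),(D,L(-76,-85,34),c2((152,562))),
     (D,L(-54,79,34),c2((78,303))),
     (S,U(-60,-85,56),c1((348,474))),(S,U(-60,85,56),c1((752,150))),(S,U(-76,85,37),c1((718,85))),(S,U(-76,-85,34),c1((302,412))),
     (D,U(-76,85,34),c2((320,22))),(D,U(-76,-85,37),c2((495,295))),
     (S,U(-76,0,37),c1((522,243))),(S,U(p[6]*1000,0,70),c1((595,342))),
     (S,L(-68,p[5]*1000,46),c1((243,165))),(D,L(-68,p[5]*1000,46),c2((97,397)))]
res=lambda p:np.ravel([proj(d,P)[0]-uv for d,P,uv in pts(p)])
def fit():
    c=ray(S,c1((290,300)),.02); best=None
    for y in np.arange(-3,3.2,.5):
        r=least_squares(res,[c[0],c[1],y,1.8,0,0,-.05],loss='soft_l1')
        if best is None or r.cost<best.cost: best=r
    return best
if __name__=='__main__':
    b=fit();np.save('p.npy',b.x);print(b.cost,b.x.round(4));print(res(b.x).reshape(-1,2).round(1).tolist())
    print('rib',up(b.x,[-.0375,0,.084]),up(b.x,[-.0237,0,.084]))
    def tri(a,c):
        f=lambda P:np.r_[proj(S,P)[0]-a,proj(D,P)[0]-c]; r=least_squares(f,[.5,.4,.05]); return r.x,r.fun
    k1=lambda p:np.array(p)/2.25+[375,150]; k2=lambda p:(np.array(p)-[0,299])/2.25+[250,125]
    for a,c in(((137,28),(30,380)),((168,92),(108,386)),((184,130),(149,391))):
        x,f=tri(k1(a),k2(c));print(x.round(4),f.round(1), ray(S,k1(a),.056).round(4),ray(D,k2(c),.056).round(4))
E
python3 fit.py
```

```text
13.595207764067782 [ 0.5085 -0.178   0.3081  1.7359  0.0024  0.0035 -0.0619]
[[0.3, -0.0], [-0.9, -0.3], [-0.2, 0.2], [-0.5, 1.3], [-1.2, -0.7], [0.3, 0.3], [-1.5, -4.6], [0.1, 2.1], [0.5, 0.2], [0.3, 0.4], [-0.4, 0.0], [-1.7, 0.0], [-2.9, -2.4], [-0.1, 0.7], [-0.7, -0.1], [0.4, 0.7], [0.5, -0.2]]
rib [ 0.62721647 -0.13765018  0.1219561 ] [ 0.62505512 -0.138338    0.10834378]
[0.3811 0.2965 0.0538] [-0.2  0.5 -0.3 -0.6] [0.3815 0.2962 0.056 ] [0.3819 0.2915 0.056 ]
[0.47   0.2709 0.0587] [-0.2  0.5 -0.3 -0.6] [0.4671 0.2741 0.056 ] [0.4707 0.2715 0.056 ]
[0.5159 0.257  0.0586] [-0.2  0.4 -0.3 -0.5] [0.5136 0.2598 0.056 ] [0.5166 0.258  0.056 ]
```

```bash
cat >> h.py <<'E'
def to(pos,yaw=None,Rm=None):
    """tool shift (cm) and rotvec (deg) from now to pos with tool z down, tool x at yaw"""
    s=telemetry.get_state(); R0=R.from_quat(s['tcp_rot'])
    if Rm is None: Rm=np.array([[np.cos(yaw),np.sin(yaw),0],[np.sin(yaw),-np.cos(yaw),0],[0,0,-1]]).T if 0 else np.column_stack([[np.cos(yaw),np.sin(yaw),0],[np.sin(yaw),-np.cos(yaw),0],[0,0,-1]])
    print('shift',(R0.inv().apply(np.array(pos)-s['eef_pos'])*100).round(2),'rot',np.degrees((R0.inv()*R.from_matrix(Rm)).as_rotvec()).round(2),'t',s['time'])
E
python3 -c "
from h import *
to([.425,.284,.15],np.arctan2(.0256,-.0889))"
```

```text
shift [-34.36 -29.58   8.07] rot [-0.1  -0.01  2.04] t 0.15
```

Emit:
arm_command:
  series: [-34.4, -29.6, 8, 0, 0, 2, 0.4, -34.4, -29.6, 8, 0, 0, 2, 0.4, -34.4, -29.6, 8, 0, 0, 2, 0.4, -34.4, -29.6, 8, 0, 0, 2, 0.4, -34.4, -29.6, 8, 0, 0, 2, 0.4, -34.4, -29.6, 8, 0, 0, 2, 0.4, -34.4, -29.6, 8, 0, 0, 2, 0.4, -34.4, -29.6, 8, 0, 0, 2, 0.4, -34.4, -29.6, 8, 0, 0, 2, 0.4, -34.4, -29.6, 8, 0, 0, 2, 0.4]

```text
time: 0.98
eef_pos: [0.401, 0.318, 0.1586]
tcp_rot: [0.139, 0.99, 0.0, 0.0]
contact_force: [0.6, 0.1, 1.4]
opening: 0.6
finger_force: 0.0
```

Emit:
arm_command:
  series: [-6, -6, 0, 0, 0, 0, 0.4, -6, -6, 0, 0, 0, 0, 0.4, -6, -6, 0, 0, 0, 0, 0.4, -6, -6, 0, 0, 0, 0, 0.4, -6, -6, 0, 0, 0, 0, 0.4]

```text
time: 1.4
eef_pos: [0.4414, 0.2456, 0.1588]
tcp_rot: [0.14, 0.99, 0.0, -0.0]
contact_force: [-0.1, -0.1, 0.0]
opening: 0.6
finger_force: 0.0
```

```bash
python3 - <<'E'
from h import *
s=telemetry.get_state();np.save('pics/e1.npy',np.r_[s['eef_pos'],s['tcp_rot']]);pic('wrist','wrist1')
to([.425,.284,.15],np.arctan2(.0256,-.0889))
E
```

```text
shift [2.58 3.19 0.88] rot [ 0.   -0.04  0.07] t 1.45
```

View pics/wrist1.png

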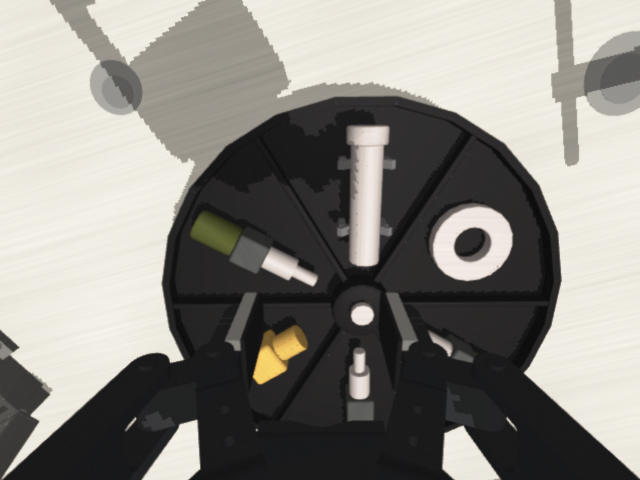

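The pin is upright in the wrist view, with its head end at (368,128), tail end at (365,265), and rests at rows 163 and 231.

```bash
python3 - <<'E'
from h import *
e=np.load('pics/e1.npy');d=load('wrist1')
for uv in((368,131),(365,264),(367,163),(365,231)): print(ray(d,uv,.056,(e[:3],e[3:])).round(4))
a=ray(d,(368,131),.056,(e[:3],e[3:]));b=ray(d,(365,264),.056,(e[:3],e[3:]));m=(a+b)/2;print(m,np.linalg.norm(a-b))
y=np.arctan2(*(a-b)[1::-1]);print(y)
to([m[0],m[1],.037],y)
E
```

```text
[0.3822 0.2946 0.056 ]
[0.4739 0.27   0.056 ]
[0.4022 0.289  0.056 ]
[0.4489 0.2762 0.056 ]
[0.42804848 0.28228405 0.056     ] 0.09497578070173536
2.879995029161653
shift [ 2.23  3.11 12.18] rot [ 0.   -0.04 -1.01] t 1.45
```

Emit:
arm_command:
  series: [2.4, 3.1, 3, 0, 0, -0.5, 0.4, 2.4, 3.1, 6, 0, 0, -0.5, 0.4, 2.4, 3.1, 9, 0, 0, -0.5, 0.4, 2.4, 3.1, 12, 0, 0, -0.5, 0.4, 2.4, 3.1, 12.1, 0, 0, -0.5, 0.4, 2.4, 3.1, 12.1, 0, 0, -0.5, 0.4, 2.4, 3.1, 12.1, 0, 0, -0.5, 0.4]

```text
time: 2.03
eef_pos: [0.4275, 0.2833, 0.0394]
tcp_rot: [0.134, 0.991, 0.001, 0.001]
contact_force: [0.4, -0.3, 0.4]
opening: 0.597
finger_force: 0.0
```

Emit:
arm_command:
  series: [0, 0, 0, 0, 0, 0, 1, 0, 0, 0, 0, 0, 0, 1, 0, 0, 0, 0, 0, 0, 1, 0, 0, 0, 0, 0, 0, 1, 0, 0, 0, 0, 0, 0, 1, 0, 0, 0, 0, 0, 0, 1, 0, 0, 0, 0, 0, 0, 1, 0, 0, 0, 0, 0, 0, 1]
  force: 60

```text
time: 2.7
eef_pos: [0.4285, 0.2824, 0.0405]
tcp_rot: [0.135, 0.991, 0.001, 0.001]
contact_force: [-2.1, -1.5, 6.0]
opening: 0.236
finger_force: 58.4
```

Emit:
arm_command:
  series: [0, 0, -2, 0, 0, 0, 1, 0, 0, -4, 0, 0, 0, 1, 0, 0, -7, 0, 0, 0, 1, 0, 0, -10, 0, 0, 0, 1, 0, 0, -12, 0, 0, 0, 1, 0, 0, -12, 0, 0, 0, 1, 0, 0, -12, 0, 0, 0, 1]

```text
time: 3.28
eef_pos: [0.4275, 0.2821, 0.159]
tcp_rot: [0.135, 0.991, 0.001, 0.001]
contact_force: [0.3, -0.4, -3.6]
opening: 0.235
finger_force: 59.4
```

```bash
python3 - <<'E'
from h import *
s=telemetry.get_state();print(s['contact_force'],s['opening'],s['eef_pos'],s['qpos'])
np.save('pics/e2.npy',np.r_[s['eef_pos'],s['tcp_rot']]);pic('wrist','wrist2')
p=np.load('p.npy'); to([p[0],p[1],.16],p[2]+np.pi/2)
E
```

```text
[ 0.34027558 -0.3545196  -3.60166627] 0.23490689908623638 [0.42753221 0.28211411 0.15899571] [ 3.84981990e-01 -2.50786622e-03  2.03804400e+00  3.74538578e-05
  1.10305220e+00 -9.14604655e-01]
shift [-20.23 -42.07  -0.29] rot [-7.000e-02 -3.000e-02  5.681e+01] t 3.3333
```

View pics/wrist2.png

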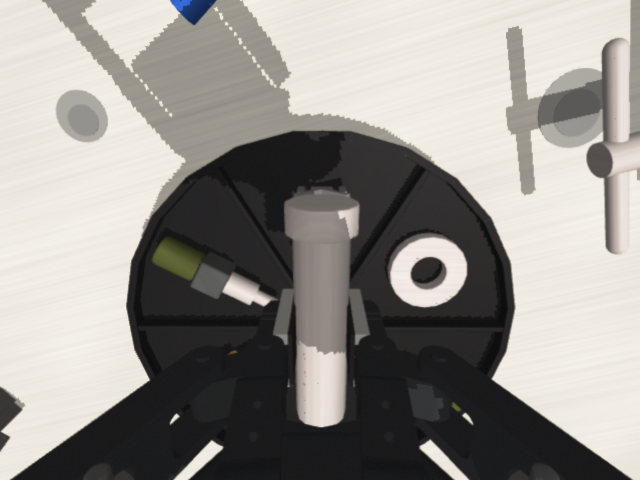

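```bash
python3 - <<'E'
from h import *
e=np.load('pics/e2.npy');d=load('wrist2');Rt=R.from_quat(e[3:])
for uv in((322,200),(322,424),(322,240)): 
    P=ray(d,uv,e[2]+.0155,(e[:3],e[3:]));print(Rt.inv().apply(P-e[:3]).round(4))
E
```

```text
[ 0.0521  0.0002 -0.0156]
[-0.0521  0.0003 -0.0154]
[ 0.0368  0.0002 -0.0156]
```

Emit:
arm_command:
  series: [-2, -4, -10, 0, 0, 6, 1, -4, -8, -10, 0, 0, 12, 1, -6, -12, -10, 0, 0, 18, 1, -8, -16, -10, 0, 0, 24, 1, -10, -20, -10, 0, 0, 30, 1, -12, -24, -10, 0, 0, 35, 1, -14, -28, -10, 0, 0, 40, 1, -16, -32, -10, 0, 0, 45, 1, -18, -36, -10, 0, 0, 50, 1, -20, -40, -10, 0, 0, 55, 1]

```text
time: 4.17
eef_pos: [0.498, -0.0903, 0.2543]
tcp_rot: [0.579, 0.815, -0.0, -0.002]
contact_force: [2.3, 0.7, -3.1]
opening: 0.234
finger_force: 59.8
```

```bash
python3 - <<'E'
from h import *
import fit
p=np.load('p.npy'); P=fit.low(p,[-.02,-.06,.26]);print(P); to(P,p[2]+np.pi/2)
E
```

```text
[ 0.50764097 -0.2411959   0.26      ]
shift [-14.56  -4.06  -0.6 ] rot [-0.21 -0.2   1.54] t 4.1667
```

Emit:
arm_command:
  series: [-4, -1, -0.6, 0, 0, 1.5, 1, -8, -2, -0.6, 0, 0, 1.5, 1, -12, -3, -0.6, 0, 0, 1.5, 1, -14.5, -4, -0.6, 0, 0, 1.5, 1, -14.5, -4, -0.6, 0, 0, 1.5, 1, -14.5, -4, -0.6, 0, 0, 1.5, 1, -14.5, -4, -0.6, 0, 0, 1.5, 1]

```text
time: 4.75
eef_pos: [0.5091, -0.2378, 0.2607]
tcp_rot: [0.588, 0.809, 0.0, -0.003]
contact_force: [0.2, 0.3, -3.1]
opening: 0.237
finger_force: 59.8
```

```bash
python3 - <<'E'
from h import *
s=telemetry.get_state();print(s['eef_pos'],s['qpos'])
np.save('pics/e3.npy',np.r_[s['eef_pos'],s['tcp_rot']]);d=pic('wrist','wrist3');cv2.imwrite('pics/wrist3v.png',cv2.resize(cv2.convertScaleAbs(d['color'],alpha=1.6),(800,600)))
E
```

```text
[ 0.50907136 -0.2377505   0.26073208] [-6.17746700e-01  1.78807089e-02  1.82409300e+00  5.95461963e-04
  1.30478814e+00 -9.31246948e-01]
```

View pics/wrist3v.png

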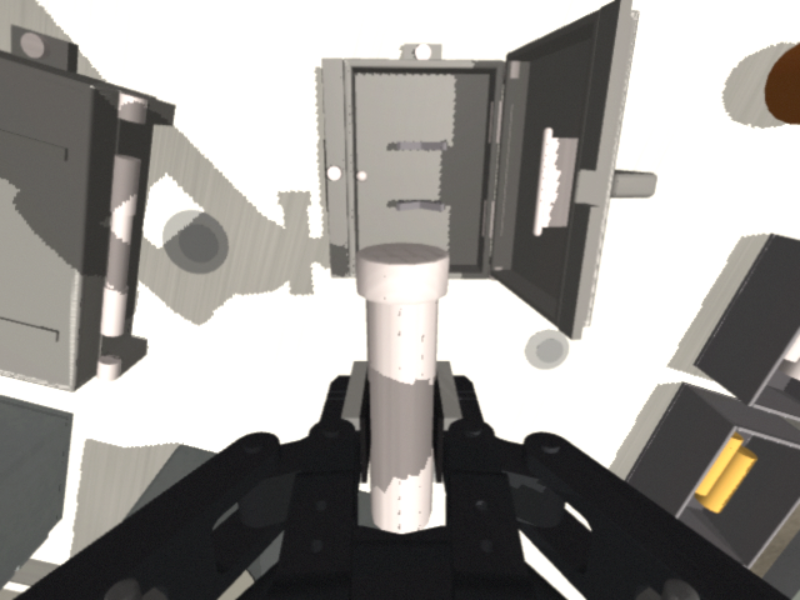

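```bash
cat > fit2.py <<'E'
from fit import *
import fit
def fit2():
    e=np.load('pics/e3.npy');W=dict(load('wrist3'))
    T=np.eye(4);T[:3,:3]=R.from_quat(e[3:]).as_matrix();T[:3,3]=e[:3];T=np.linalg.inv(T@W['T_tool_cam'])
    W['rvec']=cv2.Rodrigues(T[:3,:3])[0];W['tvec']=T[:3,3]
    m=1e-3
    def pw(p):
        L=lambda *a:low(p,np.array(a)*m); U=lambda *a:up(p,np.array(a)*m)
        return [(W,P,np.array(uv)/1.25) for P,uv in [(L(-76,85,34),(322,60)),(L(-76,-85,34),(331,277)),(L(-54,79,34),(354,71)),
         (L(-68,p[5]*1000,46),(334,173)),(U(p[6]*1000,0,84),(656,184)),(U(-76,0,37),(597,186)),(U(-76,-85,34),(576,337)),
         (L(0,24,30),(419,146)),(L(0,-24,30),(418,205))]]
    r2=lambda p:np.r_[res(p),np.ravel([2*(proj(d,P)[0]-uv) for d,P,uv in pw(p)])]
    b=least_squares(r2,np.load('p.npy'),loss='soft_l1')
    return b,np.ravel([proj(d,P)[0]-uv for d,P,uv in pw(b.x)]).reshape(-1,2)
if __name__=='__main__':
    b,r=fit2();p=b.x;np.save('p2.npy',p);print(p.round(4));print(r.round(1).tolist());print(res(p).reshape(-1,2).round(1).tolist())
    P=low(p,[0,0,.12]);print(P);to(P,p[2]+np.pi/2)
E
python3 fit2.py
```

```text
[ 0.5078 -0.1804  0.3034  1.7404  0.0062  0.0038 -0.0567]
[[-0.3, -1.7], [-0.1, 1.2], [-1.9, -3.0], [0.2, -0.1], [0.1, -1.1], [2.5, 0.3], [-2.6, 1.2], [2.5, 0.0], [2.2, 1.8]]
[[-0.7, 0.2], [-2.1, -0.3], [-1.2, 0.4], [-1.8, 1.3], [-1.3, 0.1], [-0.2, 1.4], [-1.6, -3.8], [0.2, 1.2], [0.8, -0.3], [0.7, -0.1], [-0.2, -0.9], [-2.1, -0.3], [-3.8, -2.6], [0.1, -0.0], [-0.8, 0.5], [-0.6, 0.7], [0.1, 0.5]]
[ 0.50781871 -0.18037816  0.12      ]
shift [ 5.42  1.64 14.16] rot [-0.11 -0.19  0.63] t 4.8
```

Emit:
arm_command:
  series: [2.7, 0.8, 3, 0, 0, 0.6, 1, 5.4, 1.55, 6, 0, 0, 0.6, 1, 5.4, 1.55, 9, 0, 0, 0.6, 1, 5.4, 1.55, 12, 0, 0, 0.6, 1, 5.4, 1.55, 15, 0, 0, 0.6, 1, 5.4, 1.55, 18, 0, 0, 0.6, 1, 5.4, 1.55, 20, 0, 0, 0.6, 1, 5.4, 1.55, 20, 0, 0, 0.6, 1, 5.4, 1.55, 20, 0, 0, 0.6, 1]

```text
time: 5.55
eef_pos: [0.5072, -0.1807, 0.0624]
tcp_rot: [0.591, 0.806, -0.0, -0.002]
contact_force: [0.4, -0.2, -3.3]
opening: 0.234
finger_force: 59.7
```

```bash
python3 - <<'E'
from fit import *
s=telemetry.get_state();p=np.load('p2.npy');print(s['contact_force'],s['opening'],s['eef_pos'])
to(low(p,[-.001,0,.0165]),p[2]+np.pi/2)
E
```

```text
[ 0.43210416 -0.17790555 -3.2841777 ] 0.23384699761692462 [ 0.507194   -0.18071201  0.06238595]
shift [ 0.   -0.02  4.59] rot [-0.13 -0.15  0.1 ] t 5.55
```

Emit:
arm_command:
  series: [0, 0, 1.5, 0, 0, 0, 1, 0, 0, 3, 0, 0, 0, 1, 0, 0, 3.6, 0, 0, 0, 1, 0, 0, 4.1, 0, 0, 0, 1, 0, 0, 4.5, 0, 0, 0, 1, 0, 0, 4.5, 0, 0, 0, 1, 0, 0, 4.5, 0, 0, 0, 1]

```text
time: 6.13
eef_pos: [0.5086, -0.1827, 0.0192]
tcp_rot: [0.592, 0.806, 0.0, 0.001]
contact_force: [-1.0, 0.2, -2.8]
opening: 0.233
finger_force: 59.8
```

Emit:
arm_command:
  series: [0, 0, 0.2, 0, 0, 0, 1, 0, 0, 0.3, 0, 0, 0, 1, 0, 0, 0.3, 0, 0, 0, 1, 0, 0, 0.3, 0, 0, 0, 1]

```text
time: 6.47
eef_pos: [0.509, -0.1831, 0.018]
tcp_rot: [0.592, 0.806, -0.0, 0.0]
contact_force: [-3.9, 2.3, 6.7]
opening: 0.236
finger_force: 61.2
```

Emit:
arm_command:
  series: [0, 0, 0, 0, 0, 0, 0.65, 0, 0, 0, 0, 0, 0, 0.5, 0, 0, 0, 0, 0, 0, 0.4, 0, 0, 0, 0, 0, 0, 0.4, 0, 0, 0, 0, 0, 0, 0.4, 0, 0, -3, 0, 0, 0, 0.4, 0, 0, -6, 0, 0, 0, 0.4, 0, 0, -10, 0, 0, 0, 0.4, 0, 0, -14, 0, 0, 0, 0.4, 0, 0, -18, 0, 0, 0, 0.4]

```text
time: 7.3
eef_pos: [0.5076, -0.1823, 0.1969]
tcp_rot: [0.592, 0.806, -0.0, -0.0]
contact_force: [0.5, -0.6, -0.2]
opening: 0.601
finger_force: 0.0
```

```bash
python3 - <<'E'
from fit import *
s=telemetry.get_state();print(s['eef_pos'])
a=pic('scene','scene4');b=pic('side','side4')
p=np.load('p2.npy')
f=lambda d,x,y,w,h,s:cv2.convertScaleAbs(cv2.resize(d['color'][y:y+h,x:x+w],None,fx=s,fy=s,interpolation=cv2.INTER_CUBIC),alpha=1.7)
A=f(a,200,235,145,120,2.75);B=f(b,275,225,130,145,3)
H=max(len(A),len(B));pad=lambda I:np.vstack([I,np.zeros((H-len(I),I.shape[1],3),np.uint8)])
cv2.imwrite('pics/c4.png',np.hstack([pad(A),pad(B)]))
E
```

```text
[ 0.50761235 -0.1822568   0.19688207]
```

View pics/c4.png

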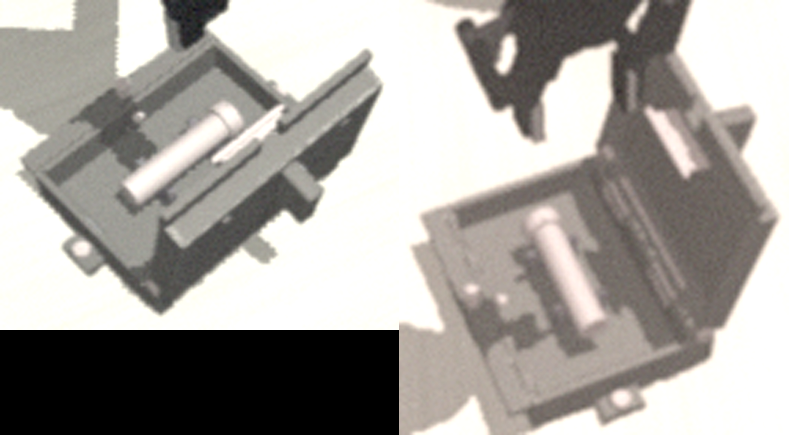

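The pin lies level in both rests, with its head end at (230,108) in the left panel and (543,212) in the right. Next I'll plan the lid push from behind.

```bash
cat > plan.py <<'E'
from fit import *
p=np.load('p2.npy')
def tip(q,r,off): # fingertip target over outer face: off = distance from face
    P=up(p,[.06-r,0,.056+off],q); return P
E
python3 - <<'E'
from plan import *
S4=load('scene4');D4=load('side4')
a=lambda u:np.array(u)/2.75+[200,235]; b=lambda u:(np.array(u)-[398.75,0])/3+[275,225]
inv=lambda P:R.from_euler('z',-p[2]).apply(P-np.array([p[0],p[1],0]))
for u,v in(((228,112),(543,212)),((130,190),(594,325))):
    f=lambda P:np.r_[proj(S4,P)[0]-a(u),proj(D4,P)[0]-b(v)];r=least_squares(f,[.5,-.2,.03]);print('pin end case frame',inv(r.x).round(4),r.fun.round(1))
print('jar',ray(S4,(418,358),.1))
y=p[2]
print('tip over: '); P=low(p,[.0,0,.27]);to(P,y)
for q,r,o in((1.74,.09,.035),(1.74,.09,.013)): print(tip(q,r,o).round(3),inv(tip(q,r,o)).round(3))
E
```

```text
pin end case frame [0.0026 0.0448 0.0448] [ 0.1 -0.2  0.1  0.2]
pin end case frame [ 0.0002 -0.0452  0.0369] [-0.3  0.7 -0.5 -0.6]
jar [ 0.77823971 -0.01712432  0.1       ]
tip over: 
shift [ 0.48 -0.22 -6.56] rot [1.04e+00 5.00e-02 9.00e+01] t 7.4
[ 0.631 -0.135  0.113] [0.131 0.006 0.113]
[ 0.611 -0.142  0.117] [0.11  0.006 0.117]
```

Emit:
arm_command:
  series: [0.5, 0, -4, 0, 0, 7, 0.4, 0.5, 0, -7, 0, 0, 14, 0.4, 0.5, 2, -7, 0, 0, 21, 0.4, 0.5, 4, -7, 0, 0, 28, 0.4, 0.5, 6, -7, 0, 0, 35, 0.4, 1, 8, -7, 0, 0, 42, 0.4, 1, 10, -7, 0, 0, 49, 0.4, 1, 12, -7, 0, 0, 56, 0.4, 1, 14, -7, 0, 0, 63, 0.4, 1, 15, -7, 0, 0, 70, 0.4]

```text
time: 8.23
eef_pos: [0.6497, -0.1274, 0.2642]
tcp_rot: [0.948, 0.318, -0.0, -0.0]
contact_force: [-0.1, 0.1, 0.1]
opening: 0.599
finger_force: 0.0
```

```bash
python3 - <<'E'
from plan import *
s=telemetry.get_state();print(s['eef_pos'],s['contact_force'],s['qpos'])
to(low(p,[.145,.006,.113]),p[2])
E
```

```text
[ 0.64969953 -0.12741211  0.26424215] [-0.09025006  0.08735664  0.10373469] [-3.46809102e-01  2.36233596e-01  1.57703076e+00  4.36763589e-04
  1.32898315e+00  5.76765060e-01]
shift [-6.600e-01  1.000e-02  1.512e+01] rot [-4.000e-02  1.000e-02  1.969e+01] t 8.2333
```

Emit:
arm_command:
  series: [-0.3, 0, 2, 0, 0, 7, 0.4, -0.6, 0, 4, 0, 0, 14, 0.4, -0.6, 0, 6, 0, 0, 19.7, 0.4, -0.6, 0, 9, 0, 0, 19.7, 0.4, -0.6, 0, 12, 0, 0, 19.7, 0.4, -0.6, 0, 15, 0, 0, 19.7, 0.4, -0.6, 0, 15, 0, 0, 19.7, 0.4, -0.6, 0, 15, 0, 0, 19.7, 0.4]

```text
time: 8.9
eef_pos: [0.6418, -0.1312, 0.1127]
tcp_rot: [0.988, 0.154, -0.003, -0.001]
contact_force: [-0.6, -0.1, -0.1]
opening: 0.606
finger_force: 0.0
```

```bash
python3 - <<'E'
from plan import *
s=telemetry.get_state();print(s['eef_pos'],s['contact_force'])
inv=lambda P:R.from_euler('z',-p[2]).apply(P-np.array([p[0],p[1],0]))
c=inv(s['eef_pos']);print(c)
for q in(1.74,1.5,1.3,1.1,.9,.75,.6,.5):
    # tip point of finger nearest lid; tool centre 11mm to +x of contact when q>1; 
    t=inv(tip(q,.09,.0)); print(q,((t-c+[.011,0,0])*100).round(1))
E
```

```text
[ 0.64180839 -0.13124576  0.11274554] [-0.56843991 -0.05842282 -0.09543003]
[0.14254901 0.00685611 0.11274554]
1.74 [-3.5 -0.1  0.6]
1.5 [-5.6 -0.1  1.3]
1.3 [-7.4 -0.1  1.4]
1.1 [-9.3 -0.1  1.1]
0.9 [-11.   -0.1   0.5]
0.75 [-12.2  -0.1  -0.1]
0.6 [-13.3  -0.1  -1. ]
0.5 [-14.   -0.1  -1.6]
```

Emit:
arm_command:
  series: [-2, 0, -0.6, 0, 0, 0, 0.4, -3.2, 0, -0.6, 0, 0, 0, 0.4, -4, 0, -0.9, 0, 0, 0, 0.4, -4.8, 0, -1.1, 0, 0, 0, 0.4, -5.6, 0, -1.3, 0, 0, 0, 0.4, -6.4, 0, -1.4, 0, 0, 0, 0.4, -7.2, 0, -1.4, 0, 0, 0, 0.4, -8, 0, -1.4, 0, 0, 0, 0.4, -8.8, 0, -1.2, 0, 0, 0, 0.4, -8.8, 0, -1.2, 0, 0, 0, 0.4]

```text
time: 9.73
eef_pos: [0.5573, -0.1589, 0.1263]
tcp_rot: [0.988, 0.153, -0.002, -0.0]
contact_force: [0.8, -0.2, 1.5]
opening: 0.598
finger_force: 0.5
```

Emit:
arm_command:
  series: [-0.8, 0, 0.2, 0, 0, 0, 0.4, -1.5, 0, 0.5, 0, 0, 0, 0.4, -2.2, 0, 0.9, 0, 0, 0, 0.4, -2.8, 0, 1.2, 0, 0, 0, 0.4, -3.4, 0, 1.6, 0, 0, 0, 0.4, -4, 0, 2.1, 0, 0, 0, 0.4, -4.5, 0, 2.5, 0, 0, 0, 0.4, -5, 0, 2.9, 0, 0, 0, 0.4, -5, 0, 2.9, 0, 0, 0, 0.4, -5, 0, 2.9, 0, 0, 0, 0.4]

```text
time: 10.57
eef_pos: [0.5112, -0.1736, 0.0976]
tcp_rot: [0.988, 0.153, -0.001, -0.001]
contact_force: [-1.4, 0.1, -0.0]
opening: 0.604
finger_force: 0.0
```

```bash
python3 - <<'E'
from plan import *
s=telemetry.get_state();print(s['eef_pos'],s['contact_force'])
inv=lambda P:R.from_euler('z',-p[2]).apply(P-np.array([p[0],p[1],0]))
print(inv(s['eef_pos']))
a=pic('scene','scene5');b=pic('side','side5')
f=lambda d,x,y,w,h,s:cv2.convertScaleAbs(cv2.resize(d['color'][y:y+h,x:x+w],None,fx=s,fy=s,interpolation=cv2.INTER_CUBIC),alpha=1.7)
cv2.imwrite('pics/c5.png',np.hstack([f(a,190,225,160,150,2.5),f(b,265,225,160,150,2.5)]))
E
```

```text
[ 0.51120815 -0.17360271  0.09764204] [-1.40804852  0.11613196 -0.01794434]
[0.00525893 0.00545333 0.09764204]
```

View pics/c5.png

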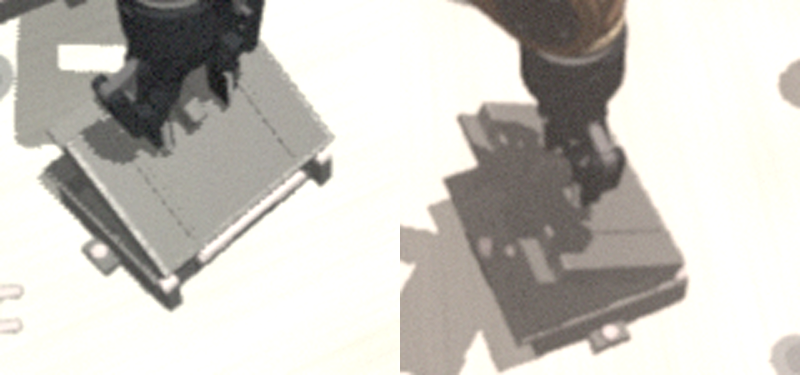

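The lid is at about 0.5 rad, with the fingers straddling the rib (left panel near (195,105)). I've now used all 10 picture views, so I continue by feel.

Emit:
arm_command:
  series: [-0.8, 0, 0.3, 0, 0, 0, 0.4, -1.6, 0, 0.7, 0, 0, 0, 0.4, -2.4, 0, 1.1, 0, 0, 0, 0.4, -3.2, 0, 1.5, 0, 0, 0, 0.4, -4, 0, 1.9, 0, 0, 0, 0.4, -4.3, 0, 2.2, 0, 0, 0, 0.4, -4.3, 0, 2.4, 0, 0, 0, 0.4, -4.3, 0, 2.4, 0, 0, 0, 0.4, -4.3, 0, 2.4, 0, 0, 0, 0.4, -4.3, 0, 2.4, 0, 0, 0, 0.4]

```text
time: 11.5
eef_pos: [0.4715, -0.1869, 0.0748]
tcp_rot: [0.988, 0.154, 0.0, 0.0]
contact_force: [0.7, 0.3, -1.0]
opening: 0.601
finger_force: 0.0
```

Emit:
arm_command:
  series: [0, 0, 0, 0, 0, 0, 0.4, 0, 0, 0, 0, 0, 0, 0.4, 0, 0, 0, 0, 0, 0, 0.4, 0, 0, 0, 0, 0, 0, 0.4, 0, 0, 0, 0, 0, 0, 0.4, 0, 0, 0, 0, 0, 0, 0.4]

```text
time: 12.0
eef_pos: [0.471, -0.1868, 0.0745]
tcp_rot: [0.988, 0.154, -0.0, 0.0]
contact_force: [0.5, -0.1, 0.1]
opening: 0.603
finger_force: 0.0
```

Emit:
arm_command:
  series: [0, 0, 0.2, 0, 0, 0, 0.6, 0, 0, 0.2, 0, 0, 0, 0.8, 0, 0, 0.2, 0, 0, 0, 1, 0, 0, 0.2, 0, 0, 0, 1, 0, 0, 0.2, 0, 0, 0, 1, 0, 0, 0.2, 0, 0, 0, 1, 0, 0, 0.2, 0, 0, 0, 1, 0, 0, 0.2, 0, 0, 0, 1, 0, 0, 0.2, 0, 0, 0, 1]
  force: 50

```text
time: 12.75
eef_pos: [0.4708, -0.1867, 0.0725]
tcp_rot: [0.988, 0.154, -0.0, -0.0]
contact_force: [-1.8, 1.6, 2.2]
opening: 0.15
finger_force: 53.5
```

```bash
cat > st.py <<'E'
from plan import *
s=telemetry.get_state()
inv=lambda P:R.from_euler('z',-p[2]).apply(P-np.array([p[0],p[1],0]))
print('case',inv(s['eef_pos']).round(4),'F case',R.from_euler('z',-p[2]).apply(s['contact_force']).round(1),s['opening'],s['finger_force'])
# lid angle/slide from scene: score by comparing predicted outline is left out
E
python3 st.py
```

```text
case [-0.0372  0.005   0.0725] F case [-1.3  2.1  2.2] 0.14995248246580237 53.49675714969635
```

Emit:
arm_command:
  series: [0, 0.1, 0, 0, 0, 0, 1, 0, 0.1, 0, 0, 0, 0, 1, 0, 0.1, 0.1, 0, 0, 0, 1, -0.1, 0.1, 0.2, 0, 1, 0, 1, -0.1, 0.1, 0.3, 0, 1.8, 0, 1, -0.15, 0.1, 0.4, 0, 2.4, 0, 1, -0.15, 0.1, 0.4, 0, 2.4, 0, 1, -0.15, 0.1, 0.4, 0, 2.4, 0, 1]

```text
time: 13.42
eef_pos: [0.4714, -0.1882, 0.0711]
tcp_rot: [0.988, 0.154, 0.022, -0.003]
contact_force: [-2.3, 6.2, 12.6]
opening: 0.153
finger_force: 55.3
```

```bash
python3 st.py
```

```text
case [-0.0371  0.0034  0.0711] F case [-0.4  6.6 12.6] 0.15288788632935385 55.296998620033264
```

Emit:
arm_command:
  series: [0, 0, 0.1, 0, 0.5, 0, 1, 0, 0, 0.2, 0, 1, 0, 1, 0, 0, 0.3, 0, 1, 0, 1, 0, 0, 0.4, 0, 1, 0, 1, 0, 0, 0.4, 0, 1, 0, 1, 0, 0, 0.4, 0, 1, 0, 1]
  force: 80

```text
time: 13.92
eef_pos: [0.4697, -0.19, 0.066]
tcp_rot: [0.988, 0.154, 0.029, -0.003]
contact_force: [-9.6, -2.6, 8.3]
opening: 0.141
finger_force: 80.9
```

```bash
python3 st.py
```

```text
case [-0.0392  0.0022  0.066 ] F case [-9.9  0.4  8.3] 0.14053011698913842 80.9155261516571
```

Emit:
arm_command:
  series: [-0.1, 0, 0.1, 0, 0.5, 0, 1, -0.2, 0, 0.2, 0, 1, 0, 1, -0.2, 0, 0.3, 0, 1.5, 0, 1, -0.2, 0, 0.4, 0, 1.5, 0, 1, -0.2, 0, 0.5, 0, 1.5, 0, 1, -0.2, 0, 0.5, 0, 1.5, 0, 1, -0.2, 0, 0.5, 0, 1.5, 0, 1]

```text
time: 14.5
eef_pos: [0.4689, -0.1914, 0.0626]
tcp_rot: [0.987, 0.154, 0.042, -0.004]
contact_force: [-14.6, -2.6, 18.1]
opening: 0.145
finger_force: 82.4
```

```bash
python3 st.py
```

```text
case [-0.0404  0.0011  0.0626] F case [-14.7   1.9  18.1] 0.1448498532502667 82.39443182945251
```

Emit:
arm_command:
  series: [0, 0, 0.1, 0, 0, 0, 1, 0, 0, 0.2, 0, 0, 0, 1, 0, 0, 0.3, 0, 0, 0, 1, 0, 0, 0.3, 0, 0, 0, 1]

```text
time: 14.83
eef_pos: [0.4686, -0.1918, 0.0611]
tcp_rot: [0.987, 0.155, 0.041, -0.005]
contact_force: [-21.1, -1.3, 29.4]
opening: 0.141
finger_force: 84.4
```

```bash
python3 st.py
```

```text
case [-0.0408  0.0008  0.0611] F case [-20.5   5.   29.4] 0.1414238355107109 84.41444635391235
```

Emit:
arm_command:
  series: [0, 0, 0, 0, 0, 0, 0.7, 0, 0, 0, 0, 0, 0, 0.4, 0, 0, -0.5, 0, 0, 0, 0.4, 0, 0, -2, 0, -2, 0, 0.4, 0, 0, -4, 0, -5, 0, 0.4, 0, 0, -6, 0, -5, 0, 0.4, 0, 0, -6, 0, -5, 0, 1, 0, 0, -6, 0, -5, 0, 1, 0, 0, -6, 0, -5, 0, 1]

```text
time: 15.58
eef_pos: [0.4633, -0.1898, 0.1152]
tcp_rot: [0.988, 0.154, -0.001, -0.0]
contact_force: [-0.2, -0.1, -0.4]
opening: 0.181
finger_force: 0.0
```

```bash
python3 - <<'E'
import runpy; runpy.run_path('st.py')
from plan import *
to(low(p,[-.05,.03,.075]),p[2])
# lid angle from scene/side pictures: compare edge strength along predicted lid front edges
a=pic('scene','scene6');b=pic('side','side6')
def edge(d,A,B):
    g=cv2.GaussianBlur(cv2.cvtColor(d['color'],cv2.COLOR_BGR2GRAY),(3,3),0).astype(np.float32)
    gx=cv2.Sobel(g,5,1,0);gy=cv2.Sobel(g,5,0,1)
    uv=proj(d,[A+(B-A)*t for t in np.linspace(.05,.95,60)]).astype(np.float32)
    t=uv[-1]-uv[0];n=np.array([-t[1],t[0]])/np.linalg.norm(t)
    s=lambda G:cv2.remap(G,uv[:,0:1].copy(),uv[:,1:2].copy(),1).ravel()
    return abs(s(gx)*n[0]+s(gy)*n[1]).mean()
for q in np.arange(-.04,.17,.02):
    print(round(q,3),[round(float(edge(d,up(p,[x,-.085,z],q),up(p,[x,.085,z],q)))) for d in(a,b) for x,z in((-.06,.056),(-.076,.04))],
     [round(float(edge(d,up(p,[-.06,y,.056],q),up(p,[.05,y,.056],q)))) for d,y in((a,-.085),(a,.085),(b,-.085),(b,.085))])
E
```

```text
case [-0.0453  0.0043  0.1152] F case [-0.2 -0.  -0.4] 0.18057253516562946 0.0
shift [-0.45 -2.56  4.02] rot [-0.05  0.14  0.3 ] t 15.5833
-0.04 [18, 21, 64, 40] [25, 70, 36, 48]
-0.02 [16, 36, 80, 31] [14, 52, 13, 42]
0.0 [23, 57, 88, 30] [5, 37, 7, 35]
0.02 [28, 69, 84, 35] [7, 26, 17, 30]
0.04 [27, 62, 67, 39] [12, 18, 23, 26]
0.06 [25, 46, 42, 40] [15, 13, 24, 22]
0.08 [29, 34, 18, 37] [16, 9, 23, 19]
0.1 [36, 27, 9, 30] [16, 7, 20, 18]
0.12 [45, 23, 13, 20] [16, 6, 18, 18]
0.14 [54, 24, 13, 12] [14, 5, 16, 17]
0.16 [61, 26, 10, 15] [13, 4, 14, 16]
```

Emit:
arm_command:
  series: [-0.4, -2.6, 0, 0, 0, 0, 1, -0.4, -2.6, 2, 0, 0, 0, 1, -0.4, -2.6, 4, 0, 0, 0, 1, -0.4, -2.6, 4.6, 0, 0, 0, 1, -0.4, -2.6, 5.2, 0, 0, 0, 1, -0.4, -2.6, 5.6, 0, 0, 0, 1, -0.4, -2.6, 5.9, 0, 0, 0, 1, -0.4, -2.6, 5.9, 0, 0, 0, 1]

```text
time: 16.35
eef_pos: [0.4521, -0.1668, 0.057]
tcp_rot: [0.988, 0.153, -0.001, 0.0]
contact_force: [0.5, -0.0, -1.4]
opening: -0.002
finger_force: 0.0
```

```bash
python3 st.py
```

```text
case [-0.0492  0.0296  0.057 ] F case [ 0.5 -0.2 -1.4] -0.001961321128862142 0.0
```

Emit:
arm_command:
  series: [0, 0, 0.1, 0, 0, 0, 1, 0, 0, 0.3, 0, 0, 0, 1, 0, 0, 0.5, 0, 0, 0, 1, 0, 0, 0.7, 0, 0, 0, 1, 0, 0, 0.7, 0, 0, 0, 1, 0, 0, 0.7, 0, 0, 0, 1]

```text
time: 16.85
eef_pos: [0.4525, -0.1676, 0.0526]
tcp_rot: [0.988, 0.154, -0.001, 0.001]
contact_force: [-4.9, 0.4, 12.4]
opening: 0.002
finger_force: 6.3
```

Emit:
arm_command:
  series: [0, 0, 0.3, 0, 0, 0, 1, 0, 0, 0.5, 0, 0, 0, 1, 0, 0, 0.6, 0, 0, 0, 1, 0, 0, 0.6, 0, 0, 0, 1]

```text
time: 17.18
eef_pos: [0.4532, -0.1701, 0.0497]
tcp_rot: [0.988, 0.155, -0.002, 0.003]
contact_force: [-14.4, -2.9, 27.5]
opening: -0.006
finger_force: 14.4
```

Emit:
arm_command:
  series: [0, 0, -2, 0, 0, 0, 1, 0, 0, -5, 0, 0, 0, 1, 0, 0, -9, 0, 0, 0, 1, 0, 0, -12, 0, 0, 0, 1, 0, 0, -15, 0, 0, 0, 1, 0, 0, -15, 0, 0, 0, 1, 0, 0, -15, 0, 0, 0, 1]

```text
time: 17.77
eef_pos: [0.4536, -0.1674, 0.197]
tcp_rot: [0.988, 0.154, 0.001, 0.002]
contact_force: [-0.2, -0.0, -0.3]
opening: -0.0
finger_force: 0.0
```

```bash
python3 - <<'E'
from plan import *
s=telemetry.get_state();print(s['eef_pos'],s['contact_force'])
a=pic('scene','scene7')
A=load('scene6')['color'][235:355,200:345].astype(int);B=a['color'][235:355,200:345].astype(int);print(abs(A-B).mean())
E
```

```text
[ 0.45356218 -0.16738556  0.19696193] [-0.21718103 -0.03646973 -0.32989458]
8.363122605363985
```

```bash
python3 -c "
from plant import ctrl
print(ctrl.sign_off())"
```

```text
the job is handed in; nothing more can be done
None
```

I laid the pin in the V-rests, closed the upper half over the peg and handed the job in. A press on the lid met its top at about 55 mm against 56 mm when flush, so I take it as snapped shut. I didn't see it shut in a picture, because the 10 views were used up, and the hand-in gave no verdict.

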